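# Switch the warming plate from full heat to keep-warm

## Robot

A 6-joint arm with a two-finger parallel gripper is mounted at the origin on a cart in front of the work surface, level with it; the furniture and walls round the work are solid. World frame = base frame: x ahead of the robot, y to its left, z up, the work surface at z = 0. Lengths are in m, angles in rad, forces in N, time in s.
With the tool pointing down it reaches from about 0.35 to 0.775 m from the base axis. Payload 7.3 kg.
Tool frame: the origin (TCP) lies at the very end of the fingers, on their centre line; the grasp point (between the pads) lies grip_point_offset behind it (grip_point_offset is the distance from the TCP to the grasp point, in m); z points along the fingers, y is the direction in which the jaws open and shut (so a half turn about z gives the same grasp; the last joint's range is limited). The gripper opens to 92 mm and grips with 3 to 60 N. Pads are 19 mm wide; open, the fingers measure 130 mm over their backs; the gripper's body (75 mm by 190 mm) begins 47 mm behind the grasp point.
Start: joints at [0.957, 0.342, 1.524, -0, 1.275, -0.146], TCP at [0.237, 0.469, 0.227] pointing down, gripper open.
Joint ranges: [-2.53, 2.53], [-0.77, 2.02], [0.04, 2.7], [-1, 4.14], [0.28, 2.66], [-3.11, 3.11]. Speed limits (rad/s): [2.57, 2.57, 3.14, 3.14, 3.14, 3.14].

## Interface

Orientations are given as [roll, pitch, yaw] about the fixed x, y, z axes, in that order (R = Rz(yaw) Ry(pitch) Rx(roll)).
In Python, from cell import * gives the robot as it stands.
- The arm moves only by the shell command python3 -m inch 'ROWS' [OPENING] [FORCE]. ROWS is JSON, a list that holds one entry, the list of rows, each a list of 4 numbers: the shift along the tool's x, y, z in mm, then the turn about the tool's z in rad. In form: [[[x, y, z, roll], ...]]. A call has 1 to 10 rows; each row shifts and turns the commanded pose from where the row before left it, along the tool's axes as they then stand; what a row does not reach is not made up. A row lasts 1/8 s, in which the tool goes at most 62.5 mm and 10.7 degrees, less where a joint would pass 70% of its speed; a pose out of reach is approached as far as the arm can. A call with a gripper value outside its range is refused whole. OPENING is the closure, from -1 (fully open) to 1 (shut), set as the call begins (- or left out, the last holds). The fingers move at their own pace and stop on an object; FORCE is the grip in N (left out, the last holds). Time passes only in rows, so rows that do not move let the fingers close. It gives the time, the measured TCP pose, the force and the opening at its end, in the units of the state.
- observe(): the state, without advancing time (a new reading comes with each control period).
- read_camera(name): name is "scene" or "top" or "wrist"; returns a dict with "img" (400x640x3 uint8, blue, green, red), "fx", "fy", "cx", "cy" (pixels), "k1" (the pictures are not rectified: a ray, as slopes to the right and down, at radius r is drawn at 1 + k1 r^2 times it, then the intrinsics apply), "eye" and "rotation" of the camera in the world; the wrist camera has in their place "T_tool_cam" (4x4, takes a point from camera to tool coordinates, whose origin is the TCP and whose axes are the flange's). Camera axes: x right, y down, z forward; pixel columns grow to the right and rows downward; lengths in m; the calibration is good to about 2 mm. A picture is of the moment at which its call begins: read the wrist's pose just before it. There is no depth.
- hand_in(): hands the job in, once; it reports no verdict.
Trained networks look in the newest picture that a camera, given by its name, has taken for a name from the list of things; names that differ only in an ending like _2 or _b are one class to them, and where a whole thing is asked for, a point or a joint stands for the part that bears it (a point fixed in the world has none). Each returns a list of dicts, best first, with "conf" (0 to 1); they miss things now and then, are a little off and sometimes report something else, mostly with a low value. They report only what shows in the picture. A call takes as long as a camera call.
- boxes_of(camera, label): "at" ([row, column] in pixels, amid what is visible of it).
- place_of(camera, label): "at" ([row, column] in pixels: a listed point, or the origin of a listed thing).
The state is a dict: "time": time; "qpos": joint angles; "qvel": joint speeds; "joint_efforts": joint torques, N m; "tool_pos": TCP position; "tool_rot": TCP orientation; "contact_force": force on the tool from outside, world axes, zero at the start; "torque": the same for the moment, N m; "opening": finger opening in m.
Only numpy, scipy, OpenCV 4.12 (cv2) and the standard library are available. Lean on these libraries where they do the work, as an engineer would, in place of code of your own. Each camera call takes 0.05 s, during which the arm holds its last target. There are 200 camera calls.

## Task

The boiled eggs are hot enough: switch the warming plate from full heat to keep-warm. Press the green key of its three-key bank fully home so that it stays down and the red key pops up, and leave the white off key unpressed.

Things in the scene. Friction and masses are not known exactly. Their poses are not given: they have to be found in the camera images.
- key_green (a joint): Green keep-warm key, one of three (green, red, white, in varying order) in a row on the front strip of a low fixed steel warming plate, 320 x 250 mm. Value: m of travel straight down, 0 = up (top 61 mm above the worktop), 0.012 = fully down (49 mm). Starts up. Press from above with up to about 5 N; let go before 5 mm it springs back, beyond 7 mm it snaps home and stays down.
- key_red (a joint): Red full-heat key, same shape and travel, but counted upward: 0 = fully down, as it starts (top 49 mm above the worktop), 0.012 m = popped up (61 mm). The keys are interlocked so that exactly one stays down: the mechanism lifts this one as another key is pressed home.
- key_white (a joint): White off key, same shape and travel: 0 = up, 0.012 m = fully down. It starts up and is to stay up.
- green_top (a point): Centre of the flat top of the green key's cap; goes down with it. Caps are 36 mm wide along the row, 44 mm front to back, 50 mm between centres; the deck round them is 46 mm above the worktop. z is up, y along the row, x from the front of the warming plate to its back, where a plate of boiled eggs begins 43 mm behind this point, its rim 69 mm above the worktop.

How it is judged:
By the outcome, as a careful person would: the job done as asked, in the order asked, and still so for the second after the job is handed in, with the robot touching nothing.
It also fails if it takes over 24 s, if anything falls off the work surface, if the arm or the gripper's body presses on something with over 40 N, if the wrist force passes 120 N, or if a joint passes its speed limit or range.

## Working session

There is one attempt and no reset: what is moved stays moved. The work goes in short steps, Python scripts to look and compute and a shell command to move; the robot and the scene stay as the last step left them, time stands still between calls to the robot, and variables do not carry over. Pictures are saved under pics/ and viewed, about 8 in all and at most 12, crops included, and the job is handed in when it is done.

```bash
mkdir -p pics
cat > h.py <<'E'
from cell import *
import numpy as np, cv2
from scipy.spatial.transform import Rotation as R
def ray(c,at,st=None):
    K=np.array([[c['fx'],0,c['cx']],[0,c['fy'],c['cy']],[0,0,1.]])
    p=cv2.undistortPoints(np.array([[[at[1],at[0]]]],float),K,np.array([c['k1'],0,0,0.]))[0,0]
    d=np.array([p[0],p[1],1])
    if 'eye' in c: return np.array(c['eye']),np.array(c['rotation'])@d
    T=np.array(c['T_tool_cam']);W=R.from_euler('xyz',st['tool_rot']).as_matrix()
    return W@T[:3,3]+np.array(st['tool_pos']),W@T[:3,:3]@d
def onz(c,at,z,st=None):
    e,d=ray(c,at,st); return (e+d*(z-e[2])/d[2]).round(4)
E
python3 - <<'E'
from h import *
s=observe();print(s)
for n in ['top','scene','wrist']:
    st=observe();c=read_camera(n);cv2.imwrite(f'pics/{n}0.png',c['img'])
    for l,z in [('green_top',.061),('key_green',.061),('key_red',.049),('key_white',.061)]:
        f=place_of if l=='green_top' else boxes_of
        print(n,l,[(np.round(r['at'],1),round(r['conf'],2),onz(c,r['at'],z,st)) for r in f(n,l)[:3]])
E
```

```text
{'time': 0.0, 'qpos': array([ 9.56986519e-01,  3.42741446e-01,  1.52499459e+00, -1.17600463e-05,
        1.27540137e+00, -1.46004010e-01]), 'qvel': array([-8.38457042e-04, -2.17658920e-03,  3.23081935e-04, -6.17996883e-04,
       -8.15742764e-04, -3.82350682e-05]), 'joint_efforts': array([ 2.64350012e-03, -4.31240666e+01, -2.44222730e+01,  7.18633225e-02,
        5.56501374e-02, -1.46854982e-04]), 'tool_pos': array([0.23649099, 0.46827223, 0.22604307]), 'tool_rot': array([-3.14006270e+00, -2.13613803e-04,  2.67379012e+00]), 'contact_force': array([ 0.33798177,  0.13268566, -0.2238253 ]), 'torque': array([-0.04279245, -0.01887278,  0.00641593]), 'opening': 0.09197867422810618}Traceback (most recent call last):
  File "<stdin>", line 7, in <module>
  File "h.py", line 12, in onz
    e,d=ray(c,at,st); return (e+d*(z-e[2])/d[2]).round(4)
                                           ~^^^
IndexError: invalid index to scalar variable.
```

View pics/top0.png

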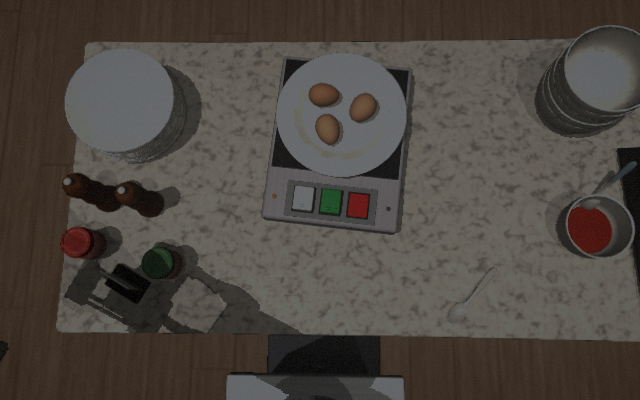

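The top view shows the keys white (row 199, col 303), green (201, 331) and red (205, 358), with the egg plate behind them. The camera rotation comes as angles rather than a matrix, so I'll convert it.

```bash
sed -i "s/np.array(c\['rotation'\])@d/(R.from_euler('xyz',c['rotation']).as_matrix() if np.size(c['rotation'])==3 else np.array(c['rotation']))@d/" h.py
python3 - <<'E'
from h import *
for n in ['top','scene']:
    st=observe();c=read_camera(n);cv2.imwrite(f'pics/{n}1.png',c['img'])
    print(n,c['eye'],c['rotation'])
    for l,z in [('green_top',.061),('key_green',.061),('key_red',.049),('key_white',.061)]:
        f=place_of if l=='green_top' else boxes_of
        print(n,l,[(np.round(r['at'],1),round(r['conf'],2),onz(c,r['at'],z,st)) for r in f(n,l)[:3]])
c=read_camera('top')
# pixel estimates
for a,z in [((199,303),.061),((201,331),.061),((205,358),.049)]: print(onz(c,a,z))
E
```

```text
top [ 0.29269665 -0.0365473   0.93532765] [-2.95911488  0.03294367 -1.56097717]
top green_top [(array([200.4, 331.1]), 0.63, array([ 0.4575, -0.0304,  0.061 ]))]
top key_green [(array([204., 330.]), 0.91, array([ 0.4509, -0.0285,  0.061 ]))]
top key_red [(array([206.9, 356.4]), 0.8, array([ 0.4479, -0.0762,  0.049 ]))]
top key_white [(array([204. , 333.7]), 0.42, array([ 0.4509, -0.0351,  0.061 ]))]
scene [ 0.17930362 -0.58147794  0.66337147] [-2.31425243e+00 -7.77400382e-04 -4.57690518e-01]
scene green_top [(array([217. , 313.6]), 0.82, array([ 0.4575, -0.0275,  0.061 ]))]
scene key_green [(array([222.5, 312.9]), 0.86, array([ 0.45  , -0.0398,  0.061 ]))]
scene key_red [(array([244.1, 326.4]), 0.72, array([ 0.4527, -0.088 ,  0.049 ]))]
scene key_white [(array([208.1, 308.8]), 0.98, array([ 0.4601, -0.0021,  0.061 ]))]
[0.4599 0.0202 0.061 ]
[ 0.4564 -0.0302  0.061 ]
[ 0.4514 -0.0791  0.049 ]
```

View pics/scene1.png

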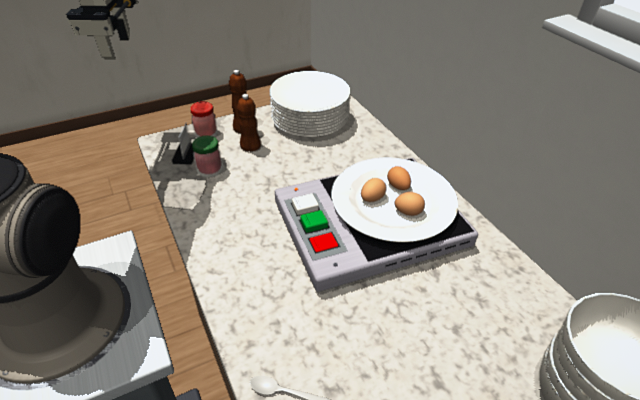

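Both views agree: green_top is at about (0.457, -0.030), row yaw about -0.085. I'll close the fingers, line the jaws up with the row, and travel at the present height.

```bash
python3 -m inch '[[[0,0,0,-0.13],[0,0,0,-0.13],[0,0,0,-0.12],[0,0,0,0]]]' 1 20
python3 -m inch '[[[-26,-48,0,0],[-26,-48,0,0],[-26,-48,0,0],[-26,-48,0,0],[-26,-48,0,0],[-26,-48,0,0],[-26,-48,0,0],[-26,-48,0,0],[-26,-48,0,0],[-26,-48,0,0]]]'
python3 -m inch '[[[0,0,40,0],[0,0,40,0],[0,0,0,0],[0,0,0,0]]]'
python3 - <<'E'
from h import *
s=observe();print(s['tool_pos'],s['tool_rot'],s['contact_force'],s['opening'])
for n in ['wrist','scene']:
    st=observe();c=read_camera(n);cv2.imwrite(f'pics/{n}2.png',c['img'])
    for l,z in [('green_top',.061),('key_green',.061),('key_red',.049),('key_white',.061)]:
        f=place_of if l=='green_top' else boxes_of
        print(n,l,[(np.round(r['at'],1),round(r['conf'],2),onz(c,r['at'],z,st)) for r in f(n,l)[:3]])
E
```

```text
time: 1.15
tool_pos: [0.2367, 0.4686, 0.2268]
tool_rot: [3.141, 0.0, 3.053]
contact_force: [-0.1, -0.0, 0.4]
opening: 0.0564
time: 2.4
tool_pos: [0.4542, -0.0342, 0.227]
tool_rot: [3.141, 0.001, 3.05]
contact_force: [0.6, 0.8, -0.2]
opening: 0.0005
time: 2.9
tool_pos: [0.4545, -0.0324, 0.148]
tool_rot: [-3.141, 0.002, 3.053]
contact_force: [0.4, -0.6, 1.1]
opening: 0.0005
[ 0.45450388 -0.03236927  0.14804361] [-3.14143669e+00  1.90170208e-03  3.05298672e+00] [ 0.40651017 -0.55499905  1.05559417] 0.0005132427099662671
wrist green_top [(array([208.6, 329.2]), 0.66, array([ 0.4577, -0.0263,  0.061 ]))]
wrist key_green [(array([203.1, 329.5]), 0.57, array([ 0.453 , -0.0256,  0.061 ]))]
wrist key_red [(array([200.4, 269. ]), 0.76, array([ 0.45  , -0.0764,  0.049 ]))]
wrist key_white [(array([205.2, 389.9]), 0.88, array([0.4591, 0.0229, 0.061 ]))]
scene green_top [(array([216.7, 314. ]), 0.63, array([ 0.4585, -0.0271,  0.061 ]))]
scene key_green [(array([219.8, 314. ]), 0.72, array([ 0.4549, -0.0344,  0.061 ]))]
scene key_red [(array([242.7, 324.9]), 0.67, array([ 0.4519, -0.0839,  0.049 ]))]
scene key_white [(array([202.9, 306.2]), 0.65, array([0.462 , 0.0131, 0.061 ]))]
```

View pics/wrist2.png

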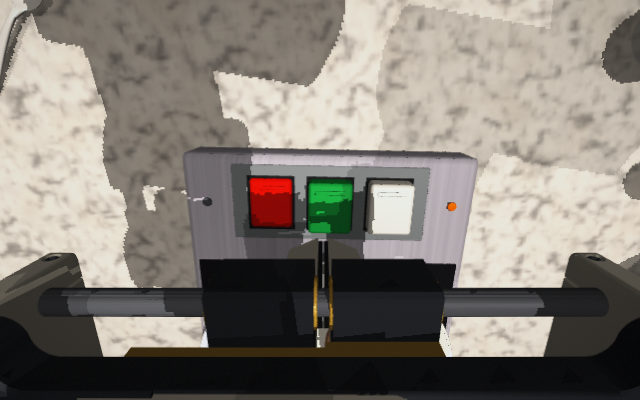

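View pics/scene2.png

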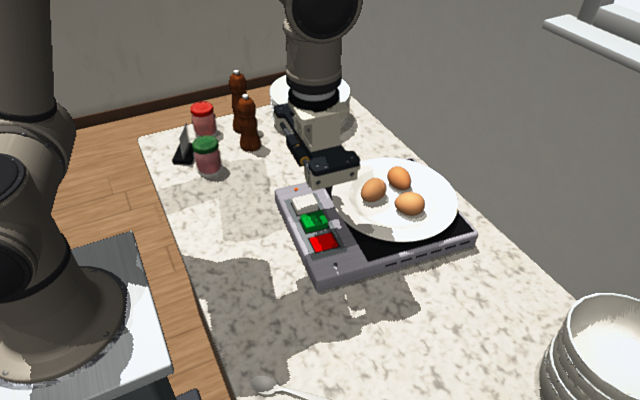

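The wrist view shows red (200, 270), green (206, 330) and white (205, 390), with the closed fingers at about column 323. Before pressing, I'll check the fingertip's footprint against the key.

Run:
```python
from h import *
s=observe();c=read_camera('scene')
K=np.array([[c['fx'],0,c['cx']],[0,c['fy'],c['cy']],[0,0,1.]])
D=np.array([c['k1'],0,0,0.])
Rc=c['rotation'];Rc=R.from_euler('xyz',Rc).as_matrix() if np.size(Rc)==3 else Rc
W=R.from_euler('xyz',s['tool_rot']).as_matrix()
im=c['img'][130:260,250:410].copy();im=cv2.resize(im,None,fx=5,fy=4.6,interpolation=cv2.INTER_CUBIC) 
P=[s['tool_pos']+W@np.array(p) for p in [(0,0,0),(0,.019,0),(0,-.019,0),(0.0095,0,0),(-.0095,0,0)]]
for p in P:
    q=cv2.projectPoints(Rc.T@(p-c['eye']),np.zeros(3),np.zeros(3),K,D)[0].ravel()
    cv2.circle(im,(int((q[0]-250)*5),int((q[1]-130)*4.6)),4,(255,0,255),-1)
cv2.imwrite('pics/crop3.png',cv2.convertScaleAbs(im,alpha=1.8))
print(grip_point_offset if 'grip_point_offset' in globals() else '')
w=read_camera('wrist');T=np.array(w['T_tool_cam']);print(T.round(3))
Kw=np.array([[w['fx'],0,w['cx']],[0,w['fy'],w['cy']],[0,0,1.]])
for p in [(0,0,0),(0,.019,0),(0,-.019,0),(.0095,0,0)]:
    print(cv2.projectPoints(T[:3,:3].T@(np.array(p)-T[:3,3]),np.zeros(3),np.zeros(3),Kw,np.array([w['k1'],0,0,0.]))[0].ravel())
```

```text
0.0188
[[ 0.    -0.953 -0.303  0.082]
 [ 1.    -0.     0.001  0.001]
 [-0.001 -0.303  0.953 -0.158]
 [ 0.     0.     0.     1.   ]]
[320.73440132 256.13834771]
[355.3614056  256.12564385]
[286.10284927 256.14436671]
[320.70075678 240.28753479]
```

View pics/crop3.png

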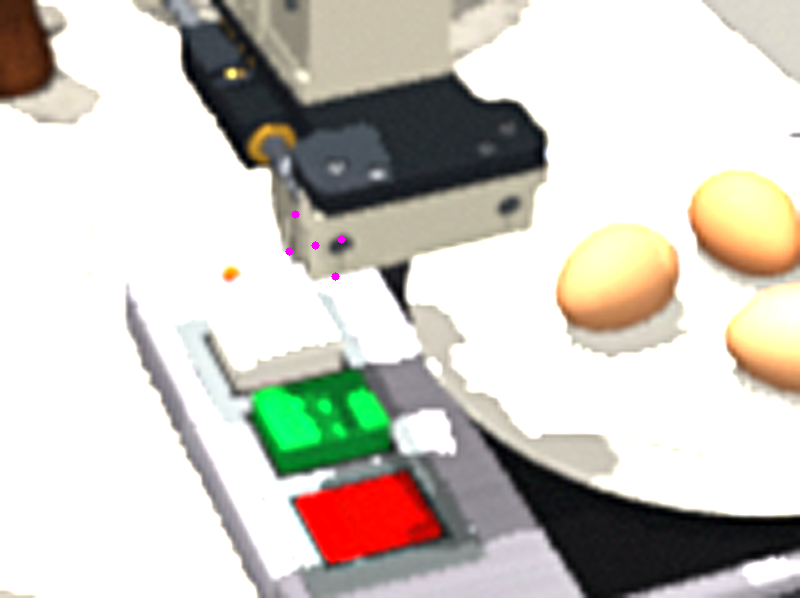

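The gripper body's near end hides the fingertips here. The projected tip footprint (38 x 19 mm) matches the fingertip seen by the wrist camera. I'll correct by about (-3, +5) mm and press.

```bash
python3 -m inch '[[[-3,5,40,0],[0,0,37,0],[0,0,0,0],[0,0,0,0]]]'
python3 -m inch '[[[0,0,5,0],[0,0,4,0],[0,0,4,0],[0,0,4,0],[0,0,3,0],[0,0,0,0],[0,0,0,0],[0,0,0,0]]]'
```

```text
time: 4.0
tool_pos: [0.4578, -0.0278, 0.0707]
tool_rot: [-3.141, 0.001, 3.054]
contact_force: [0.0, -0.1, 0.6]
opening: 0.0005
time: 5.0
tool_pos: [0.457, -0.0276, 0.0497]
tool_rot: [3.141, -0.0, 3.054]
contact_force: [-0.4, 0.5, -0.5]
opening: 0.0004
```

```bash
python3 -m inch '[[[0,0,1.5,0],[0,0,0,0],[0,0,0,0]]]'
python3 -m inch '[[[0,0,-20,0],[0,0,-40,0],[0,0,-50,0],[30,0,-40,0],[60,0,0,0],[0,0,0,0],[0,0,0,0]]]'
python3 - <<'E'
from h import *
ims=[]
for n in ['wrist','scene']:
    st=observe();c=read_camera(n)
    ims.append(c['img'])
    for l,z in [('green_top',.049),('key_red',.061),('key_white',.061)]:
        f=place_of if l=='green_top' else boxes_of
        print(n,l,[(np.round(r['at'],1),round(r['conf'],2),onz(c,r['at'],z,st)) for r in f(n,l)[:1]])
cv2.imwrite('pics/wrist4.png',ims[0])
cv2.imwrite('pics/scene4.png',cv2.resize(ims[1][150:290,240:400],None,fx=4,fy=4,interpolation=cv2.INTER_CUBIC))
E
```

```text
time: 5.38
tool_pos: [0.4572, -0.0276, 0.0491]
tool_rot: [-3.142, 0.001, 3.054]
contact_force: [-3.0, 1.5, 11.7]
opening: 0.0004
time: 6.25
tool_pos: [0.368, -0.0199, 0.1986]
tool_rot: [-3.141, 0.002, 3.054]
contact_force: [-0.7, -0.2, 0.3]
opening: 0.0005
wrist green_top []
wrist key_red [(array([250.9, 273.4]), 0.8, array([ 0.4293, -0.0748,  0.061 ]))]
wrist key_white [(array([251.8, 372.8]), 0.52, array([0.4393, 0.0264, 0.061 ]))]
scene green_top [(array([223.3, 312. ]), 0.83, array([ 0.4529, -0.0301,  0.049 ]))]
scene key_red [(array([241.6, 323.8]), 0.68, array([ 0.4461, -0.0904,  0.061 ]))]
scene key_white [(array([203.9, 308. ]), 0.98, array([0.4638, 0.0091, 0.061 ]))]
```

View pics/scene4.png

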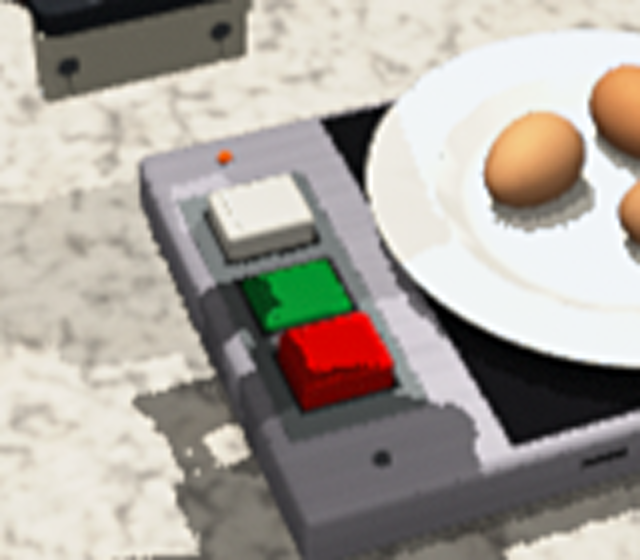

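View pics/wrist4.png

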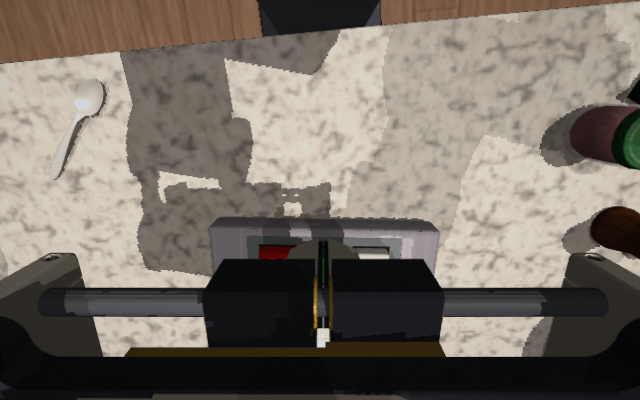

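The scene crop shows green down flush (300, 300), red popped up (345, 355) and white up (260, 215). The robot is clear of everything, so I'm handing in.

```bash
python3 -c "
from cell import *
hand_in()"
```

```text
the job is handed in; nothing more can be done
```

I pressed the green key fully home with the closed fingertips, backed the arm well clear, and handed the job in at about 6.4 s.

- **Press:** the measured TCP height reached 49 mm, which is the green key's fully-down height. Contact force at the end of the press read about 12 N, above the roughly 5 N the key needs but far below the 40 N and 120 N limits.
- **Final picture:** the scene view, taken after the arm had withdrawn, shows green staying down, red popped up, and white still up. The eggs and their plate look undisturbed.
- **Checks that fell short:** the last wrist picture could not confirm green, because the fingers hid it. It only partly showed red and white.

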